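# Proof-pull the re-glued handle of a paint box

## Robot

A 6-joint arm with a two-finger parallel gripper is mounted at the origin on the work surface. World frame = base frame: x ahead of the robot, y to its left, z up, the work surface at z = 0. Lengths are in m, angles in rad, forces in N, time in s.
With the tool pointing down it reaches from about 0.225 to 0.875 m from the base axis. Payload 3.4 kg.
Tool frame: the origin (TCP) lies between the finger pads; the fingertips stand 25 mm ahead of it and the grasp point (between the pads) lies 6 mm ahead of it; z points along the fingers, y is the line along which they close (so a half turn about z gives the same grasp; the last joint's range is limited). The gripper opens to 85 mm and grips with 20 to 120 N. Pads are 22 mm wide; open, the fingers measure 114 mm over their backs; the gripper's body (76 mm by 85 mm) begins 54 mm behind the grasp point. The pads swing forward as they close: fully open they stand 13 mm farther back than shut.
Start: joints at [1.075, 0.276, 1.505, -0, 1.361, -0.121], TCP at [0.211, 0.535, 0.256] pointing down, gripper open.
Joint ranges: [-2.89, 2.89], [-0.75, 2.08], [0.22, 2.7], [-1.18, 4.32], [0.11, 2.71], [-2.7, 2.7]. Speed limits (rad/s): [2.57, 2.57, 3.14, 3.14, 3.14, 3.14].

## Interface

Orientations are given as a unit quaternion [w, x, y, z].
In Python, from rig import manip, cams, ticket gives the robot as it stands.
- The arm moves only by the tool step_arm, never from a script. Its argument "increments" is a list of rows, each an object with "dp": the shift along the world's x, y, z each as a share of 0.2 m, from -1 to 1, a list of three; "yaw": the turn about the world's z as a share of 0.15 rad, from -1 to 1; "grip": the opening, from 0 (shut) to 1 (fully open). In form: [{"dp": [tx, ty, tz], "yaw": yaw, "grip": grip}, ...]. A call has 1 to 5 rows; each row shifts and turns the commanded pose from where the row before left it; what a row does not reach is not made up. A row lasts 1/8 s, in which the tool goes at most 62.5 mm and 10.7 degrees, less where a joint would pass 70% of its speed; a pose out of reach is approached as far as the arm can. A call with a number of a shift or a turn outside -1 to 1 is refused whole. A call with a gripper value outside its range is refused whole. The fingers move at their own pace and stop on an object; "squeeze" is the grip in N (left out, the last holds). Time passes only in rows, so rows that do not move let the fingers close. It gives the time, the measured TCP pose, the force, the opening and the grip force at its end, in the units of the state.
- manip.get_state(): the state, without advancing time (a new reading comes with each control period).
- cams.get_image(name): name is "scene" or "top" or "wrist"; returns the picture (480x640x3 uint8, blue, green, red); there is no depth.
- cams.get_calibration(name): a dict with "fx", "fy", "cx", "cy" (pixels), "k1" (the pictures are not rectified: a ray, as slopes to the right and down, at radius r is drawn at 1 + k1 r^2 times it, then the intrinsics apply), "extrinsics" (4x4, takes a point from camera to world coordinates). Camera axes: x right, y up, looking along -z (the intrinsics and any distortion apply to the point x, -y, -z); pixel columns grow to the right and rows downward; lengths in m; the calibration is good to about 2 mm. A picture is of the moment at which its call begins: read the wrist's pose just before it. get_calibration takes no time and is no camera call; for the wrist camera it gives the pose at the moment of the call.
- ticket.sign_off(): hands the job in; it is judged then, once.
The state is a dict: "clock": time; "qpos": joint angles; "qd": joint speeds; "effort": joint torques, N m; "position": TCP position; "ee_rot": TCP orientation; "contact_force": force on the tool from outside, world axes, zero at the start; "moment": the same for the moment, N m; "width": finger opening in m; "gripper_force": force on a finger pad.
Only numpy, scipy, OpenCV 4.12 (cv2) and the standard library are available. Lean on these libraries where they do the work, as an engineer would, in place of code of your own. Each camera call takes 0.05 s, during which the arm holds its last target. There are 200 camera calls.

## Task

The carrying handle of the paint box has been glued back on: raise it until it stands upright and prove the joint by pulling it straight up with a steady 15 newtons for at least two seconds, never loading the glue with more than 22 newtons, pulling or pressing. Then fold the handle down again towards the side it leaned to, as far as it goes, and let go. Leave the jar, the glue bottle and the hammer where they are.

Things in the scene. Friction and masses are not known exactly. Their poses are not given: they have to be found in the camera images.
- box: Closed wooden painter's box, 200 (its x) x 280 (its y) x 70 mm high, standing on a plywood packing board (250 x 370 mm, 6 to 18 mm thick, so its height varies) and held by a steel screw clamp over each short end (reaching 102 mm above the box's underside). Origin at the centre of its underside, z up. The box does not move.
- block_mid (a point): Centre of the underside of the light wooden block, 56 (box x) x 150 (box y) x 8 mm, glued on the middle of the lid; the glue joint to be proved. It carries the handle in two slotted brass ears. At rest the point lies on the lid, 70 mm above the box's origin; the thin lid bows elastically under load, so that a pull lifts the block a little and it goes back when let go.
- handle_bar (a point): Middle of the handle's round wooden grip bar, 15 mm in diameter and 120 mm long, which runs along the box's y. The bar's axis lies 50 mm from the hinge axis; two thin steel legs (7 mm) at its ends join it to the hinge pins. The axes of the handle: z from the hinge to the bar, y along the bar.
- handle (a joint): Fold angle of the handle in rad: 0 = upright, positive = leaning towards the box's -x side, 1.2 = folded down as far as it goes (the bar is then still some 40 to 57 mm above the lid). It goes at most 0.25 past upright the other way. The hinge is stiff enough (0.06 N m) to stay where it is left.
- hinge (a point): Middle of the handle's hinge axis, which runs along the box's y, 20 to 40 mm above block_mid: the two hinge pins slide up and down, with about 2 N of friction, in the slots of the ears and may stand anywhere in these 8 mm or so of play at the start. The ears were bedded by hand, so how high the slots end is not known. A pull loads the glue fully only when the pins are hard against the top of the slots.
- jar: Small amber glass jar, 38 mm in diameter, 50 mm high, standing on the lid's far (+x) part near its +y end; to be left alone. Origin at the centre of its underside.
- glue: White glue bottle, 60 mm in diameter, 160 mm high, on the bench left of the box; to be left alone. Origin at the centre of its underside.
- hammer: Hammer lying on the bench right of the box, handle to its -x; to be left alone.

How it is judged:
On the way, in this order (a step that is already met when the one before it is completed fails the run):
1. the handle stands upright (within 0.2 rad) (value of joint handle between -0.2 and 0.2 rad), for 0.1 s.
2. the upright handle is pulled up with 15 N (11 to 19 N; the block is 2.2 to 3.8 mm up) without a break for 2 s (all of step 1 and z of block_mid in the frame of box between 0.0722 and 0.0738 m), for 2 s.
At the end, for the whole second after the job is handed in: The handle is folded down to its stop (fold angle over 1.05 rad of 1.2) and still, the block is back at rest on the lid (within 0.8 mm) and the robot has let go (value of joint handle above 1.05 rad and velocity of joint handle between -0.05 and 0.05 rad/s and z of block_mid in the frame of box between 0.0692 and 0.0708 m and contact force between the fingers and box below 0.1 N); the robot touches nothing.
It fails at once if the glue is loaded with more than 22 N, pulling or pressing (block more than 4.4 mm off its rest height) (z of block_mid in the frame of box above 0.0744 m or z of block_mid in the frame of box below 0.0656 m).
It fails at once if the jar is moved by more than 15 mm (distance of jar from where it was at the start of the episode above 0.015 m).
It fails at once if the glue bottle is moved by more than 15 mm (distance of glue from where it was at the start of the episode above 0.015 m).
It fails at once if the hammer is moved by more than 15 mm (distance of hammer from where it was at the start of the episode above 0.015 m).
It also fails if it takes over 70 s, if anything falls off the work surface, if the arm or the gripper's body presses on something with over 40 N, if the wrist force passes 120 N, or if a joint passes its speed limit or range.

## Working session

There is one attempt and no reset: what is moved stays moved. The work goes in short steps, Python scripts to look and compute and a tool call to move; the robot and the scene stay as the last step left them, time stands still between calls to the robot, and variables do not carry over. Pictures are saved under pics/ and viewed, at most 10 in all, crops included, and the job is handed in when it is done.

Besides the shell and the picture viewer there is one more tool, called after "Request:" by a JSON object that holds its "method" and its "body". step_arm: Moves the arm, as the interface text tells. Shift numbers are shares of 0.2 m and turn numbers shares of 0.15 rad, none past 1 either way. Its arguments: {"type":"object","properties":{"increments":{"type":"array"},"squeeze":{"type":"number"}},"required":["increments"]}

```bash
mkdir -p pics; ls; python3 - <<'E'
from rig import manip,cams
import cv2,numpy as np
np.set_printoptions(precision=4,suppress=True)
print(manip.get_state())
for n in ("scene","top"):
    cv2.imwrite(f"pics/{n}0.png",cams.get_image(n)); print(cams.get_calibration(n))
E
```

```text
pics
{'clock': 0.0, 'qpos': array([ 1.075 ,  0.2766,  1.5062,  0.    ,  1.3607, -0.121 ]), 'qd': array([ 0.001 , -0.0013, -0.0008,  0.0003, -0.0009,  0.0011]), 'effort': array([  0.0007, -41.6771, -24.5807,  -0.0001,   0.0111,  -0.    ]), 'position': array([0.2103, 0.5347, 0.2554]), 'ee_rot': array([-0.0003,  0.1863,  0.9825, -0.0009]), 'contact_force': array([-0.528 ,  0.9288,  0.6728]), 'moment': array([0.0273, 0.01  , 0.0249]), 'gripper_force': 0.0, 'width': 0.08535149974962691}
{'fx': 498.0369957221938, 'fy': 498.0369957221938, 'cx': 323.4220901368861, 'cy': 241.4519430524518, 'k1': -0.021086011989677828, 'extrinsics': array([[-0.606 , -0.5322,  0.5912,  1.2946],
       [ 0.7953, -0.3905,  0.4637,  0.5254],
       [-0.0159,  0.7512,  0.6599,  0.8755],
       [ 0.    ,  0.    ,  0.    ,  1.    ]])}
{'fx': 558.6271698698647, 'fy': 558.6271698698647, 'cx': 318.9417992217232, 'cy': 235.1262805185286, 'k1': -0.10037399934392292, 'extrinsics': array([[-0.0201,  0.998 , -0.0603,  0.4975],
       [-0.9998, -0.0203, -0.0023, -0.0024],
       [-0.0035,  0.0602,  0.9982,  1.5121],
       [ 0.    ,  0.    ,  0.    ,  1.    ]])}
```

View pics/scene0.png

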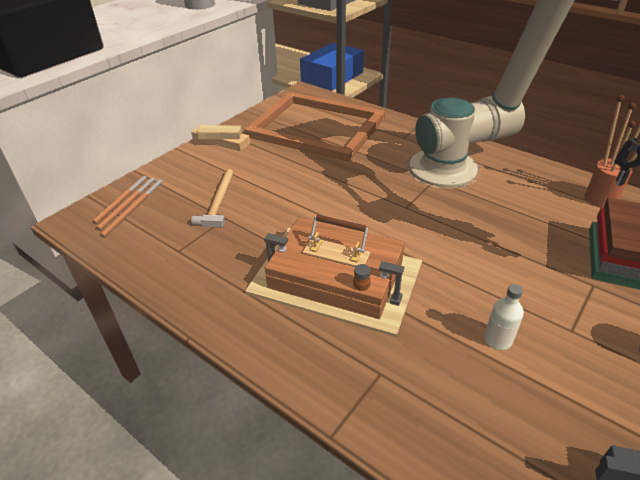

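View pics/top0.png

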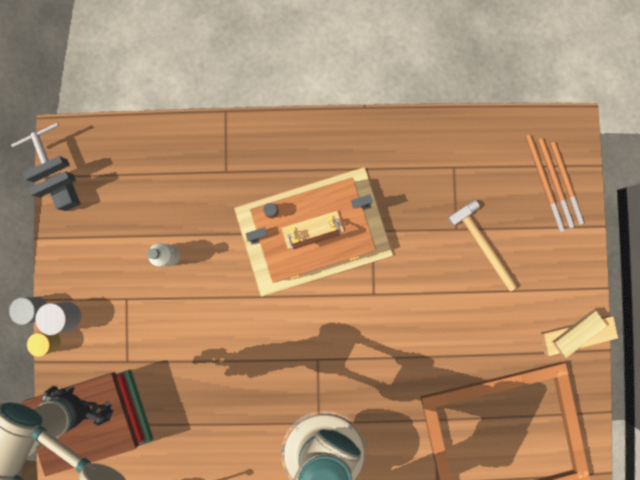

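The scene view shows the box with the handle leaning towards the robot (bar around (340,222)), with the jar at (362,278). In the top view the box is centred near (314,230), clamps at (258,236) and (362,202), jar at (271,210). Next I'll crop the top view and set up helpers.

```bash
cat > h.py <<'E'
import numpy as np,cv2
from rig import manip,cams
np.set_printoptions(precision=4,suppress=True)
def ray(c,u,v):
    K=np.array([[c['fx'],0,c['cx']],[0,c['fy'],c['cy']],[0,0,1.]])
    p=cv2.undistortPoints(np.array([[[u,v]]],float),K,np.array([c['k1'],0,0,0.]))[0,0]
    E=np.array(c['extrinsics']); return E[:3,3],E[:3,:3]@np.array([p[0],-p[1],-1.])
def onz(c,u,v,z):
    o,d=ray(c,u,v); return o+d*(z-o[2])/d[2]
def proj(c,P):
    E=np.array(c['extrinsics']); q=E[:3,:3].T@(np.array(P)-E[:3,3]); x,y=q[0]/-q[2],-q[1]/-q[2]
    s=1+c['k1']*(x*x+y*y); return np.array([c['fx']*x*s+c['cx'],c['fy']*y*s+c['cy']])
E
python3 - <<'E'
from h import *
im=cv2.imread("pics/top0.png")[160:300,225:405]
cv2.imwrite("pics/topc.png",cv2.resize(im,None,fx=4.2,fy=4.2,interpolation=cv2.INTER_CUBIC))
c=cams.get_calibration("top")
for p in [(236,208),(365,169),(391,253),(262,294)]: print(onz(c,*p,0.012))
print(onz(c,314,230,.08), onz(c,314,230,.08))
E
```

```text
[0.6662 0.224  0.012 ]
[ 0.7654 -0.1276  0.012 ]
[ 0.536  -0.1917  0.012 ]
[0.4332 0.1568 0.012 ]
[0.5974 0.0133 0.08  ] [0.5974 0.0133 0.08  ]
```

View pics/topc.png

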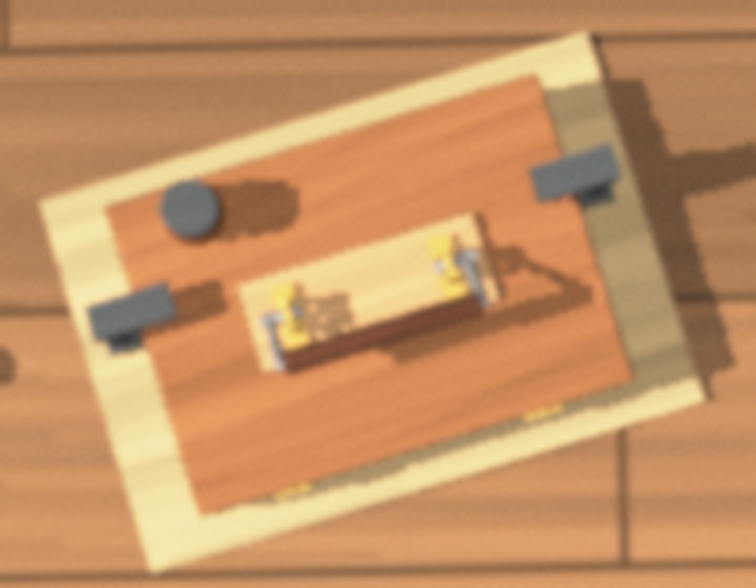

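The crop shows the lid corners at about (108,207), (537,75), (632,380) and (203,513), and the bar from (288,362) to (480,300). The ears are at (288,310) and (447,258), so the handle leans towards -x (the robot).

```bash
python3 - <<'E'
from h import *
c=cams.get_calibration("top")
f=lambda x,y,z:onz(c,x/4.2+225,y/4.2+160,z)
L=np.array([f(*p,.082) for p in [(108,207),(537,75),(632,380),(203,513)]])
print(L,L.mean(0),np.linalg.norm(L-np.roll(L,-1,0),axis=1))
d=L[0]-L[1]+L[3]-L[2];print('yaw',np.arctan2(-d[0],d[1]))
B=[f(270,279+17,.09),f(478,215,.09)]
blk=np.array([f(*p,.09) for p in [(238,286),(474,213),(500,302),(262,371)]]);print('block',blk.mean(0))
for z in (.14,.16):print('bar',f(384,331,z),f(288,362,z),f(480,300,z))
print('jar',f(190,210,.132),'glue',onz(c,157,255,.16))
E
```

```text
[[ 0.6542  0.1753  0.082 ]
 [ 0.7303 -0.0897  0.082 ]
 [ 0.5415 -0.1432  0.082 ]
 [ 0.4659  0.1198  0.082 ]] [0.598  0.0156 0.082 ] [0.2758 0.1962 0.2737 0.1963]
yaw 0.2799298950492254
block [0.5975 0.0164 0.09  ]
bar [0.5714 0.0071 0.14  ] [0.5544 0.0636 0.14  ] [ 0.5885 -0.0495  0.14  ]
bar [0.5703 0.007  0.16  ] [0.5536 0.0627 0.16  ] [ 0.5871 -0.0488  0.16  ]
jar [0.6459 0.1205 0.132 ] glue [0.5386 0.3973 0.16  ]
```

Request:
{"method": "step_arm", "body": {"increments": [{"dp":[0.3,-0.2,0.15],"yaw":-1,"grip":1},{"dp":[0.25,-0.25,0.1],"yaw":-1,"grip":1},{"dp":[0.2,-0.3,0],"yaw":-1,"grip":1},{"dp":[0.2,-0.3,0],"yaw":-1,"grip":1},{"dp":[0.2,-0.3,0],"yaw":-1,"grip":1}]}}

```text
clock: 0.72
position: [0.4058, 0.3028, 0.2971]
ee_rot: [0.0, 0.535, 0.845, -0.0]
contact_force: [1.6, 0.2, -0.6]
width: 0.0858
gripper_force: 0.0
```

Request:
{"method": "step_arm", "body": {"increments": [{"dp":[0.2,-0.3,0],"yaw":-1,"grip":1},{"dp":[0.2,-0.3,0],"yaw":-0.08,"grip":1},{"dp":[0.2,-0.3,0],"yaw":0,"grip":1},{"dp":[0.15,-0.3,0],"yaw":0,"grip":1},{"dp":[0,-0.15,0],"yaw":0,"grip":1}]}}

```text
clock: 1.35
position: [0.5386, 0.0596, 0.2964]
ee_rot: [0.0, 0.601, 0.799, -0.001]
contact_force: [-1.4, 0.7, -0.5]
width: 0.0856
gripper_force: 0.0
```

Request:
{"method": "step_arm", "body": {"increments": [{"dp":[0,0,0],"yaw":0,"grip":0.6},{"dp":[0,0,0],"yaw":0,"grip":0.6}]}}

```text
clock: 1.6
position: [0.5367, 0.0633, 0.2971]
ee_rot: [-0.001, 0.6, 0.8, 0.0]
contact_force: [-0.1, -0.2, -0.5]
width: 0.0519
gripper_force: 0.0
```

```bash
python3 - <<'E'
from h import *
s=manip.get_state();print(s['position'],s['ee_rot'],s['contact_force'],s['width'])
c=cams.get_calibration("wrist");cv2.imwrite("pics/w1.png",cams.get_image("wrist"));print(c)
np.save("w1.npy",c,allow_pickle=True)
E
```

```text
[0.5367 0.0633 0.2971] [-0.0005  0.5999  0.8001  0.0002] [-0.1175 -0.1648 -0.4615] 0.05190385055482414
{'fx': 353.506239186058, 'fy': 353.506239186058, 'cx': 312.61278908597643, 'cy': 239.08994894638292, 'k1': -0.05965269834647874, 'extrinsics': array([[ 0.9597, -0.2693, -0.0806,  0.5149],
       [ 0.2811,  0.9197,  0.2743,  0.1342],
       [ 0.0002, -0.2858,  0.9583,  0.4147],
       [ 0.    ,  0.    ,  0.    ,  1.    ]])}
```

View pics/w1.png

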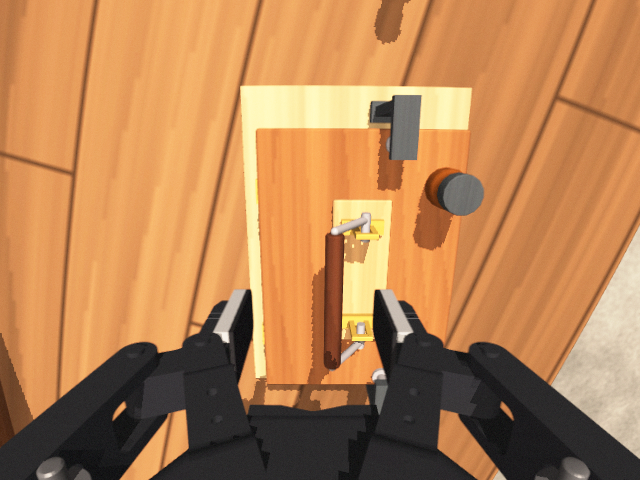

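The wrist view shows the bar running from (335,235) to (333,367) and the hinge pins at (366,220) and (361,345). The jar is at (460,193), and the bar is parallel to the pads.

```bash
python3 - <<'E'
from h import *
c=np.load("w1.npy",allow_pickle=True).item(); t=cams.get_calibration("top")
# triangulate bar middle between top & wrist
o1,d1=ray(c,334,301);o2,d2=ray(t,384/4.2+225,331/4.2+160)
k=np.linalg.lstsq(np.c_[d1,-d2],o2-o1,rcond=None)[0];print('tri',o1+k[0]*d1,o2+k[1]*d2)
for z in (.14,.15,.16,.17):
    a,b=onz(c,335,233,z),onz(c,333,368,z);print(z,(a+b)/2,np.linalg.norm(a-b),np.arctan2(-(a-b)[0],(a-b)[1]))
for z in (.11,.12):
    a,b=onz(c,366,220,z),onz(c,361,345,z);print('hinge',z,(a+b)/2)
L=np.array([onz(c,*p,.082) for p in [(257,129),(469,129)]]);print(L)
E
```

```text
tri [0.5713 0.0071 0.139 ] [0.5715 0.0071 0.139 ]
0.14 [0.5723 0.0039 0.14  ] 0.12868902902247223 0.29001723765069704
0.15 [0.5702 0.0086 0.15  ] 0.1240047205287806 0.2900172376506973
0.16 [0.5681 0.0134 0.16  ] 0.11932041203508889 0.2900172376506968
0.17 [0.566  0.0181 0.17  ] 0.1146361035413972 0.2900172376506973
hinge 0.11 [0.5993 0.0161 0.11  ]
hinge 0.12 [0.5965 0.0199 0.12  ]
[[0.4653 0.1246 0.082 ]
 [0.6505 0.1799 0.082 ]]
```

Request:
{"method": "step_arm", "body": {"increments": [{"dp":[0.17,-0.27,0],"yaw":0,"grip":0.6},{"dp":[0,0,-0.2],"yaw":0,"grip":0.6},{"dp":[0,0,-0.15],"yaw":0,"grip":0.6},{"dp":[0,0,0],"yaw":0,"grip":0.6},{"dp":[0,0,0],"yaw":0,"grip":0.6}]}}

```text
clock: 2.28
position: [0.571, 0.0107, 0.2286]
ee_rot: [0.001, 0.599, 0.801, 0.001]
contact_force: [-0.4, 0.3, 0.2]
width: 0.0515
gripper_force: 0.0
```

```bash
python3 - <<'E'
from h import *
s=manip.get_state();print(s['position'],s['contact_force'],s['width'])
c=cams.get_calibration("wrist");cv2.imwrite("pics/w2.png",cams.get_image("wrist"))
np.save("w2.npy",c,allow_pickle=True)
for z in (.11,.15):
  for b in(.571,.0085,z),(.5975,.0164,z): print(proj(c,b))
E
```

```text
[0.571  0.0107 0.2286] [-0.3786  0.2892  0.2152] 0.05145496289010433
[312.6975 246.6667]
[352.0544 246.5065]
[312.8892 267.4167]
[359.3995 267.2003]
```

View pics/w2.png

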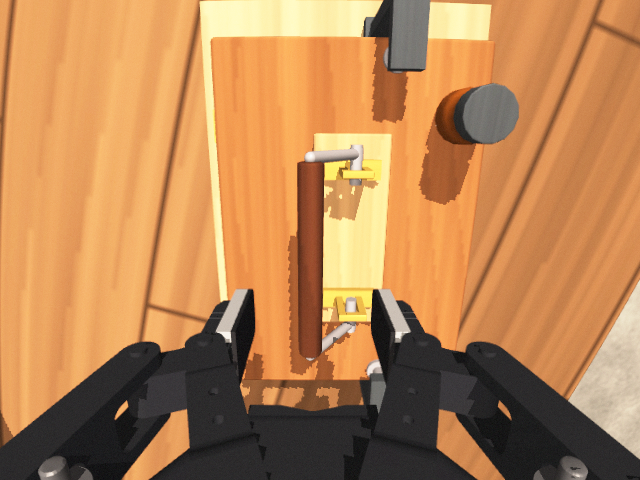

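The bar runs from (311,160) to (311,357), centred between the pads (x about 312). The pins are at (356,165) and (350,312).

```bash
python3 - <<'E'
from h import *
c=np.load("w2.npy",allow_pickle=True).item()
for z in (.14,.15,.16):
    a,b=onz(c,311,160,z),onz(c,311,358,z);m=(a+b)/2;d=m-[.5975,.0164,0]
    print(z,m,np.linalg.norm(a-b),'boxx',d@[.961,.276,0],'boxy',d@[-.276,.961,0])
for z in (.10,.11,.12):
    a,b=onz(c,357,160,z),onz(c,350.5,314,z);m=(a+b)/2;d=m-[.5975,.0164,0]
    print('hinge',z,m,np.linalg.norm(a-b),d@[.961,.276,0],d@[-.276,.961,0])
E
```

```text
0.14 [0.5711 0.0042 0.14  ] 0.1319632334291544 boxx -0.028767976096614092 boxy -0.00446351630150178
0.15 [0.57   0.0079 0.15  ] 0.12556128111894524 boxx -0.02877154326559857 boxy -0.0005527488166227349
0.16 [0.5689 0.0117 0.16  ] 0.11915932880873614 boxx -0.028775110434582942 boxy 0.0033580186682562866
hinge 0.1 [0.5996 0.0172 0.1   ] 0.11744174185734646 0.002257010764518037 0.00021157984788352857
hinge 0.11 [0.5975 0.0198 0.11  ] 0.11267020250685 0.0009935094378169277 0.003296840766784699
hinge 0.12 [0.5955 0.0225 0.12  ] 0.1078986631563535 -0.00026999188888417555 0.00638210168568589
```

Request:
{"method": "step_arm", "body": {"increments": [{"dp":[0,0,-0.15],"yaw":0,"grip":0.6},{"dp":[0,0,-0.12],"yaw":0,"grip":0.6},{"dp":[0,0,-0.07],"yaw":0,"grip":0.6},{"dp":[0,0,0],"yaw":0,"grip":0.28},{"dp":[0,0,0],"yaw":0,"grip":0.28}]}}

```text
clock: 2.95
position: [0.5713, 0.0097, 0.1606]
ee_rot: [0.001, 0.6, 0.8, 0.001]
contact_force: [-1.0, 0.7, -0.1]
width: 0.024
gripper_force: 0.0
```

Request:
{"method": "step_arm", "body": {"increments": [{"dp":[0.028,0.008,0.014],"yaw":0,"grip":0.28},{"dp":[0.028,0.008,0.012],"yaw":0,"grip":0.28},{"dp":[0.028,0.008,0.01],"yaw":0,"grip":0.28},{"dp":[0.028,0.008,0.006],"yaw":0,"grip":0.28},{"dp":[0.028,0.008,0.003],"yaw":0,"grip":0.28}]}}

```text
clock: 3.58
position: [0.599, 0.0179, 0.1685]
ee_rot: [0.0, 0.6, 0.8, 0.0]
contact_force: [-1.8, 0.1, 1.9]
width: 0.0236
gripper_force: 0.9
```

Request:
{"method": "step_arm", "body": {"increments": [{"dp":[0,0,0],"yaw":0,"grip":0.28},{"dp":[0,0,0],"yaw":0,"grip":0.28}]}}

```text
clock: 3.82
position: [0.5988, 0.0179, 0.1682]
ee_rot: [0.0, 0.6, 0.8, 0.0]
contact_force: [-0.0, -0.4, 0.1]
width: 0.0236
gripper_force: 0.0
```

```bash
python3 - <<'E'
from h import *
s=manip.get_state();print(s['position'],s['contact_force'],s['width'])
c=cams.get_calibration("wrist");cv2.imwrite("pics/w3.png",cams.get_image("wrist"))
np.save("w3.npy",c,allow_pickle=True)
E
```

```text
[0.5988 0.0179 0.1682] [-0.0391 -0.3795  0.1111] 0.02364704850861912
```

View pics/w3.png

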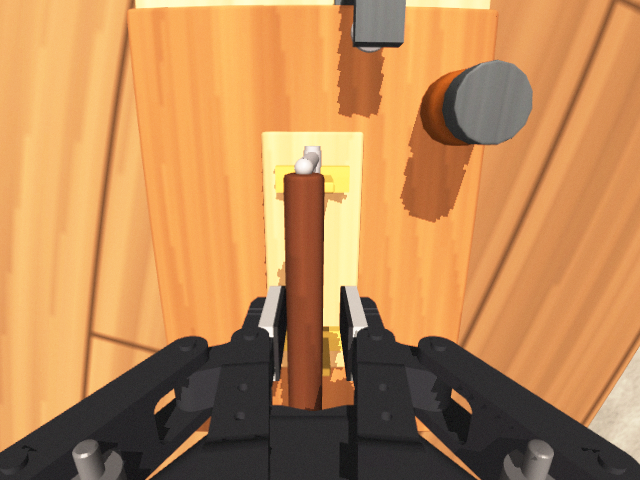

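The handle is caged and nearly upright, with its far end at (305,167) over the pin at (313,160). Gripping now.

Request:
{"method": "step_arm", "body": {"increments": [{"dp":[0,0,0],"yaw":0,"grip":0.15},{"dp":[0,0,0],"yaw":0,"grip":0},{"dp":[0,0,0],"yaw":0,"grip":0},{"dp":[0,0,0],"yaw":0,"grip":0}], "squeeze": 50}}

```text
clock: 4.38
position: [0.5981, 0.0177, 0.1684]
ee_rot: [-0.0, 0.6, 0.8, -0.0]
contact_force: [-1.0, -0.4, 1.7]
width: 0.0134
gripper_force: 48.7
```

Request:
{"method": "step_arm", "body": {"increments": [{"dp":[0,0,0.005],"yaw":0,"grip":0},{"dp":[0,0,0.005],"yaw":0,"grip":0}]}}

```text
clock: 4.62
position: [0.5981, 0.0178, 0.1697]
ee_rot: [-0.0, 0.6, 0.8, -0.0]
contact_force: [0.2, -0.3, -3.9]
width: 0.013
gripper_force: 48.7
```

Request:
{"method": "step_arm", "body": {"increments": [{"dp":[0,0,0.005],"yaw":0,"grip":0},{"dp":[0,0,0],"yaw":0,"grip":0}]}}

```text
clock: 4.88
position: [0.5981, 0.0177, 0.171]
ee_rot: [-0.0, 0.6, 0.8, -0.0]
contact_force: [-0.1, 0.1, -3.2]
width: 0.0134
gripper_force: 48.7
```

Request:
{"method": "step_arm", "body": {"increments": [{"dp":[0,0,0.005],"yaw":0,"grip":0},{"dp":[0,0,0],"yaw":0,"grip":0}]}}

```text
clock: 5.12
position: [0.5981, 0.0178, 0.1723]
ee_rot: [-0.0, 0.6, 0.8, -0.0]
contact_force: [-1.6, -0.6, -2.5]
width: 0.013
gripper_force: 48.7
```

Request:
{"method": "step_arm", "body": {"increments": [{"dp":[0,0,0.005],"yaw":0,"grip":0},{"dp":[0,0,0],"yaw":0,"grip":0}]}}

```text
clock: 5.38
position: [0.5981, 0.0177, 0.1734]
ee_rot: [-0.0, 0.6, 0.8, -0.0]
contact_force: [-0.7, -0.7, -2.4]
width: 0.0127
gripper_force: 48.7
```

Request:
{"method": "step_arm", "body": {"increments": [{"dp":[0,0,0.005],"yaw":0,"grip":0},{"dp":[0,0,0],"yaw":0,"grip":0}]}}

```text
clock: 5.62
position: [0.5981, 0.0178, 0.1744]
ee_rot: [-0.0, 0.6, 0.8, -0.0]
contact_force: [-1.8, -1.4, -2.9]
width: 0.0131
gripper_force: 48.7
```

Request:
{"method": "step_arm", "body": {"increments": [{"dp":[0,0,0.005],"yaw":0,"grip":0},{"dp":[0,0,0],"yaw":0,"grip":0}]}}

```text
clock: 5.88
position: [0.5982, 0.0177, 0.1754]
ee_rot: [-0.0, 0.6, 0.8, -0.0]
contact_force: [-2.0, -0.4, -1.6]
width: 0.0132
gripper_force: 48.7
```

Request:
{"method": "step_arm", "body": {"increments": [{"dp":[0,0,0.004],"yaw":0,"grip":0},{"dp":[0,0,0],"yaw":0,"grip":0}]}}

```text
clock: 6.12
position: [0.5982, 0.0178, 0.1762]
ee_rot: [-0.0, 0.6, 0.8, -0.0]
contact_force: [-2.5, -1.1, -2.9]
width: 0.0131
gripper_force: 48.7
```

Request:
{"method": "step_arm", "body": {"increments": [{"dp":[0,0,0.004],"yaw":0,"grip":0},{"dp":[0,0,0],"yaw":0,"grip":0}]}}

```text
clock: 6.38
position: [0.5982, 0.0178, 0.177]
ee_rot: [-0.0, 0.6, 0.8, -0.0]
contact_force: [-2.0, -0.3, -3.0]
width: 0.0128
gripper_force: 48.7
```

Request:
{"method": "step_arm", "body": {"increments": [{"dp":[0,0,0.004],"yaw":0,"grip":0},{"dp":[0,0,0],"yaw":0,"grip":0}]}}

```text
clock: 6.62
position: [0.5982, 0.0178, 0.1776]
ee_rot: [-0.0, 0.6, 0.8, -0.0]
contact_force: [-1.7, 0.3, -4.2]
width: 0.0129
gripper_force: 48.7
```

Request:
{"method": "step_arm", "body": {"increments": [{"dp":[0,0,0.004],"yaw":0,"grip":0},{"dp":[0,0,0],"yaw":0,"grip":0}]}}

```text
clock: 6.88
position: [0.5982, 0.0178, 0.1781]
ee_rot: [-0.0, 0.6, 0.8, -0.0]
contact_force: [-1.8, -0.8, -7.1]
width: 0.0134
gripper_force: 48.7
```

Request:
{"method": "step_arm", "body": {"increments": [{"dp":[0,0,0.004],"yaw":0,"grip":0},{"dp":[0,0,0.002],"yaw":0,"grip":0},{"dp":[0,0,0],"yaw":0,"grip":0}]}}

```text
clock: 7.25
position: [0.5981, 0.0178, 0.1791]
ee_rot: [-0.0, 0.6, 0.8, -0.0]
contact_force: [0.1, -1.9, -12.1]
width: 0.013
gripper_force: 48.7
```

Request:
{"method": "step_arm", "body": {"increments": [{"dp":[0,0,0.003],"yaw":0,"grip":0},{"dp":[0,0,0],"yaw":0,"grip":0},{"dp":[0,0,0],"yaw":0,"grip":0}]}}

```text
clock: 7.62
position: [0.5981, 0.0178, 0.1798]
ee_rot: [-0.0, 0.6, 0.8, -0.0]
contact_force: [-0.7, -0.6, -15.6]
width: 0.0133
gripper_force: 48.7
```

Request:
{"method": "step_arm", "body": {"increments": [{"dp":[0,0,0],"yaw":0,"grip":0},{"dp":[0,0,0],"yaw":0,"grip":0},{"dp":[0,0,0],"yaw":0,"grip":0},{"dp":[0,0,0],"yaw":0,"grip":0},{"dp":[0,0,0],"yaw":0,"grip":0}]}}

```text
clock: 8.25
position: [0.5981, 0.0178, 0.1802]
ee_rot: [-0.0, 0.6, 0.8, -0.0]
contact_force: [-0.5, -0.3, -16.2]
width: 0.0128
gripper_force: 48.7
```

Request:
{"method": "step_arm", "body": {"increments": [{"dp":[0,0,0],"yaw":0,"grip":0},{"dp":[0,0,0],"yaw":0,"grip":0},{"dp":[0,0,0],"yaw":0,"grip":0},{"dp":[0,0,0],"yaw":0,"grip":0},{"dp":[0,0,0],"yaw":0,"grip":0}]}}

```text
clock: 8.88
position: [0.5981, 0.0178, 0.1803]
ee_rot: [-0.0, 0.6, 0.8, -0.0]
contact_force: [-0.9, -1.1, -16.9]
width: 0.0132
gripper_force: 48.7
```

Request:
{"method": "step_arm", "body": {"increments": [{"dp":[0,0,0],"yaw":0,"grip":0},{"dp":[0,0,0],"yaw":0,"grip":0},{"dp":[0,0,0],"yaw":0,"grip":0},{"dp":[0,0,0],"yaw":0,"grip":0},{"dp":[0,0,0],"yaw":0,"grip":0}]}}

```text
clock: 9.5
position: [0.5982, 0.0178, 0.1803]
ee_rot: [-0.0, 0.6, 0.8, -0.0]
contact_force: [-1.2, -1.0, -16.7]
width: 0.013
gripper_force: 48.7
```

```bash
python3 - <<'E'
from h import *
F=[]
for i in range(6):
    cv2.imwrite("pics/w4.png",cams.get_image("wrist"));s=manip.get_state();F.append(s['contact_force'])
print(s['clock'],s['position'],np.array(F).mean(0))
E
```

```text
9.8 [0.5982 0.0178 0.1803] [ -1.8625  -0.6358 -16.5376]
```

View pics/w4.png

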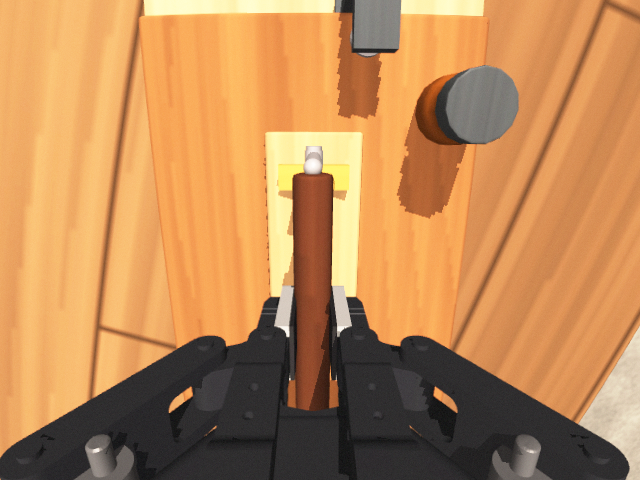

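The handle is upright: bar end (313,167) sits over the pin (314,155). I've held about 16 N for over 2 s. I'll hold a second spell slightly lower as margin against force bias, then release.

Request:
{"method": "step_arm", "body": {"increments": [{"dp":[0,0,-0.002],"yaw":0,"grip":0},{"dp":[0,0,0],"yaw":0,"grip":0},{"dp":[0,0,0],"yaw":0,"grip":0},{"dp":[0,0,0],"yaw":0,"grip":0},{"dp":[0,0,0],"yaw":0,"grip":0}]}}

```text
clock: 10.42
position: [0.5983, 0.0178, 0.18]
ee_rot: [-0.0, 0.6, 0.8, 0.0]
contact_force: [-2.8, -0.4, -15.8]
width: 0.0135
gripper_force: 48.9
```

Request:
{"method": "step_arm", "body": {"increments": [{"dp":[0,0,0],"yaw":0,"grip":0},{"dp":[0,0,0],"yaw":0,"grip":0},{"dp":[0,0,0],"yaw":0,"grip":0},{"dp":[0,0,0],"yaw":0,"grip":0},{"dp":[0,0,0],"yaw":0,"grip":0}]}}

```text
clock: 11.05
position: [0.5983, 0.0178, 0.18]
ee_rot: [0.0, 0.6, 0.8, 0.0]
contact_force: [-2.7, -1.1, -15.0]
width: 0.0129
gripper_force: 48.9
```

Request:
{"method": "step_arm", "body": {"increments": [{"dp":[0,0,0],"yaw":0,"grip":0},{"dp":[0,0,0],"yaw":0,"grip":0},{"dp":[0,0,0],"yaw":0,"grip":0},{"dp":[0,0,0],"yaw":0,"grip":0},{"dp":[0,0,0],"yaw":0,"grip":0}]}}

```text
clock: 11.68
position: [0.5983, 0.0177, 0.1799]
ee_rot: [0.0, 0.6, 0.8, 0.0]
contact_force: [-2.8, -1.1, -15.1]
width: 0.0126
gripper_force: 48.9
```

Request:
{"method": "step_arm", "body": {"increments": [{"dp":[0,0,0],"yaw":0,"grip":0},{"dp":[0,0,0],"yaw":0,"grip":0},{"dp":[0,0,0],"yaw":0,"grip":0},{"dp":[0,0,0],"yaw":0,"grip":0}]}}

```text
clock: 12.18
position: [0.5983, 0.0178, 0.18]
ee_rot: [0.0, 0.6, 0.8, 0.0]
contact_force: [-2.3, -0.8, -15.3]
width: 0.013
gripper_force: 48.9
```

Request:
{"method": "step_arm", "body": {"increments": [{"dp":[0,0,-0.004],"yaw":0,"grip":0},{"dp":[0,0,-0.005],"yaw":0,"grip":0},{"dp":[0,0,-0.005],"yaw":0,"grip":0},{"dp":[0,0,-0.005],"yaw":0,"grip":0},{"dp":[0,0,0],"yaw":0,"grip":0}]}}

```text
clock: 12.8
position: [0.5988, 0.0178, 0.1773]
ee_rot: [0.001, 0.6, 0.8, 0.001]
contact_force: [-4.4, -0.7, -3.6]
width: 0.0131
gripper_force: 50.2
```

Request:
{"method": "step_arm", "body": {"increments": [{"dp":[0,0,-0.006],"yaw":0,"grip":0},{"dp":[0,0,0],"yaw":0,"grip":0}]}}

```text
clock: 13.05
position: [0.5988, 0.0178, 0.1762]
ee_rot: [0.001, 0.6, 0.8, 0.001]
contact_force: [-4.8, -0.7, 0.0]
width: 0.0131
gripper_force: 50.5
```

Request:
{"method": "step_arm", "body": {"increments": [{"dp":[0,0,0],"yaw":0,"grip":0.3},{"dp":[0,0,0],"yaw":0,"grip":0.3},{"dp":[0,0,0],"yaw":0,"grip":0.3}], "squeeze": 20}}

```text
clock: 13.42
position: [0.5996, 0.0177, 0.1757]
ee_rot: [0.001, 0.6, 0.8, 0.001]
contact_force: [0.3, -0.5, -0.6]
width: 0.0256
gripper_force: 0.0
```

Request:
{"method": "step_arm", "body": {"increments": [{"dp":[-0.029,-0.008,0],"yaw":0,"grip":0.3},{"dp":[-0.029,-0.008,-0.0025],"yaw":0,"grip":0.3},{"dp":[-0.029,-0.008,-0.006],"yaw":0,"grip":0.3},{"dp":[-0.029,-0.008,-0.01],"yaw":0,"grip":0.3},{"dp":[-0.029,-0.008,-0.015],"yaw":0,"grip":0.3}]}}

```text
clock: 14.05
position: [0.5688, 0.0096, 0.1681]
ee_rot: [0.0, 0.6, 0.8, 0.0]
contact_force: [0.4, 0.5, 0.7]
width: 0.0256
gripper_force: 0.5
```

Request:
{"method": "step_arm", "body": {"increments": [{"dp":[-0.029,-0.008,-0.02],"yaw":0,"grip":0.3},{"dp":[-0.029,-0.008,-0.028],"yaw":0,"grip":0.3},{"dp":[-0.019,-0.006,-0.025],"yaw":0,"grip":0.3}]}}

```text
clock: 14.42
position: [0.5532, 0.0053, 0.1531]
ee_rot: [-0.0, 0.6, 0.8, -0.0]
contact_force: [0.9, -0.4, 0.4]
width: 0.0256
gripper_force: 0.3
```

Request:
{"method": "step_arm", "body": {"increments": [{"dp":[-0.01,-0.003,-0.02],"yaw":0,"grip":0.3},{"dp":[-0.01,-0.003,-0.01],"yaw":0,"grip":0.3},{"dp":[0,0,0],"yaw":0,"grip":0.3}]}}

```text
clock: 14.8
position: [0.5501, 0.0042, 0.1474]
ee_rot: [0.0, 0.6, 0.8, 0.0]
contact_force: [0.5, 0.6, -1.3]
width: 0.0254
gripper_force: 0.7
```

```bash
python3 - <<'E'
from h import *
s=manip.get_state();print(s['position'],s['contact_force'],s['width'])
c=cams.get_calibration("wrist");cv2.imwrite("pics/w5.png",cams.get_image("wrist"))
np.save("w5.npy",c,allow_pickle=True)
E
```

```text
[0.5501 0.0042 0.1474] [ 0.4585  0.6104 -1.2825] 0.025418112962055907
```

View pics/w5.png

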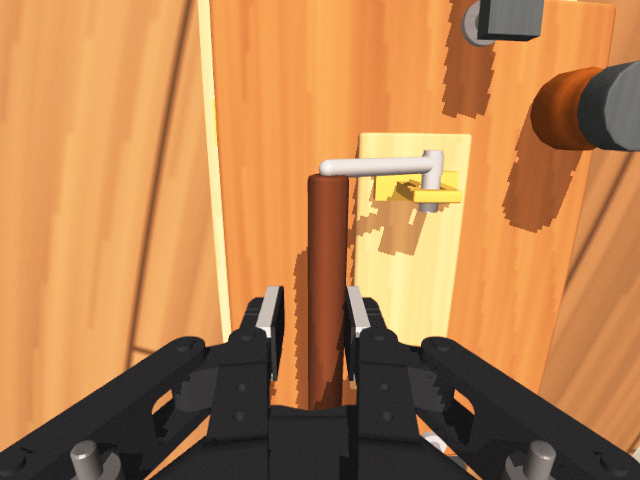

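The bar lies against the right-hand pad, with its end at (328,172) and the pin at (433,160), so it's nearly folded. I'll nudge on until the stop resists.

Request:
{"method": "step_arm", "body": {"increments": [{"dp":[-0.007,-0.002,-0.01],"yaw":0,"grip":0.3},{"dp":[0,0,0],"yaw":0,"grip":0.3}]}}

```text
clock: 15.1
position: [0.5489, 0.0039, 0.1456]
ee_rot: [0.0, 0.6, 0.8, 0.0]
contact_force: [2.2, 0.9, -0.8]
width: 0.0256
gripper_force: 1.3
```

Request:
{"method": "step_arm", "body": {"increments": [{"dp":[-0.005,-0.0015,-0.004],"yaw":0,"grip":0.3},{"dp":[0,0,0],"yaw":0,"grip":0.3}]}}

```text
clock: 15.35
position: [0.5484, 0.0036, 0.145]
ee_rot: [0.001, 0.6, 0.8, 0.001]
contact_force: [3.9, 1.6, -2.4]
width: 0.0261
gripper_force: 2.5
```

Request:
{"method": "step_arm", "body": {"increments": [{"dp":[0.01,0.003,0],"yaw":0,"grip":0.5},{"dp":[0,0,0],"yaw":0,"grip":0.6},{"dp":[0,0,0.1],"yaw":0,"grip":0.6},{"dp":[0,0,0.2],"yaw":0,"grip":0.6},{"dp":[0,0,0.1],"yaw":0,"grip":0.6}]}}

```text
clock: 15.98
position: [0.5496, 0.0038, 0.2267]
ee_rot: [0.001, 0.6, 0.8, 0.0]
contact_force: [-0.3, -0.2, -0.6]
width: 0.0517
gripper_force: 0.0
```

Request:
{"method": "step_arm", "body": {"increments": [{"dp":[0,0,0],"yaw":0,"grip":0.6},{"dp":[0,0,0],"yaw":0,"grip":0.6}]}}

```text
clock: 16.23
position: [0.5485, 0.0041, 0.2238]
ee_rot: [-0.001, 0.6, 0.8, -0.001]
contact_force: [1.0, 0.7, -0.5]
width: 0.0515
gripper_force: 0.0
```

```bash
python3 - <<'E'
from h import *
s=manip.get_state();print(s['position'],s['contact_force'],s['width'])
c=cams.get_calibration("wrist");cv2.imwrite("pics/w6.png",cams.get_image("wrist"))
np.save("w6.npy",c,allow_pickle=True)
E
```

```text
[0.5485 0.0041 0.2238] [ 0.9573  0.7453 -0.5144] 0.051479055510420924
```

View pics/w6.png

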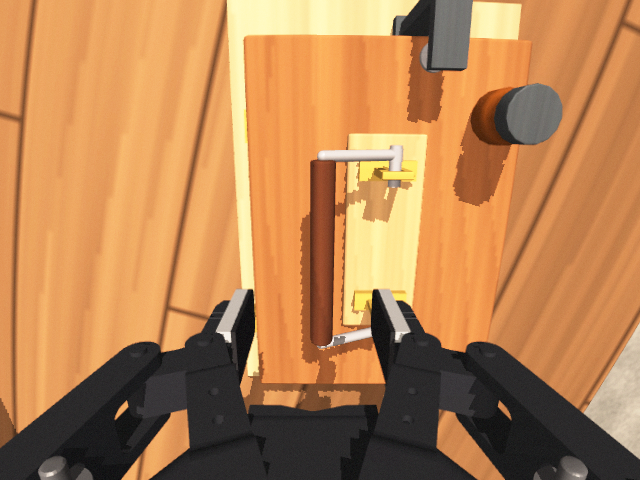

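Bar runs from (323,160) to (321,346), and the upper leg from (323,155) to the pin at (397,155). Next I'll measure the fold from these.

```bash
python3 - <<'E'
from h import *
c=np.load("w6.npy",allow_pickle=True).item()
ex=np.array([.961,.276,0])
for zh in (.114,.118,.122):
  for a in (1.0,1.1,1.2):
    zb=zh+.05*np.cos(a); h=onz(c,397,152,zh);b=onz(c,323,155,zb);print(zh,a,(h-b)@ex,'model',.05*np.sin(a))
for z in (.13,.138,.145):
    p,q=onz(c,323,160,z),onz(c,321.5,346,z); m=(p+q)/2; print(z,m,np.linalg.norm(p-q),(m-[.598,.0165,z])@ex)
E
```

```text
0.114 1.0 0.047278513643674046 model 0.04207354924039483
0.114 1.1 0.04716045004553751 model 0.044560368003071775
0.114 1.2 0.047036215194709435 model 0.046601954298361316
0.118 1.0 0.04645967479670061 model 0.04207354924039483
0.118 1.1 0.04634161119856397 model 0.044560368003071775
0.118 1.2 0.046217376347736 model 0.046601954298361316
0.122 1.0 0.04564083594972707 model 0.04207354924039483
0.122 1.1 0.04552277235159043 model 0.044560368003071775
0.122 1.2 0.04539853750076236 model 0.046601954298361316
0.13 [0.5542 0.0023 0.13  ] 0.12542074115330934 -0.04605537443843962
0.138 [0.5531 0.005  0.138 ] 0.12067355297668236 -0.04628777124579641
0.145 [0.5522 0.0075 0.145 ] 0.11651976332213385 -0.04649111845223367
```

Measured offset of about 46.3 mm fits roughly 1.18 rad. I'll confirm with a light press from above.

Request:
{"method": "step_arm", "body": {"increments": [{"dp":[0.025,0,0],"yaw":0,"grip":0},{"dp":[0,0,0],"yaw":0,"grip":0},{"dp":[0,0,-0.1],"yaw":0,"grip":0},{"dp":[0,0,-0.1],"yaw":0,"grip":0},{"dp":[0,0,0],"yaw":0,"grip":0}]}}

```text
clock: 16.9
position: [0.5533, 0.0042, 0.1831]
ee_rot: [-0.002, 0.6, 0.8, -0.001]
contact_force: [0.3, -0.0, -0.0]
width: -0.0001
gripper_force: 0.0
```

Request:
{"method": "step_arm", "body": {"increments": [{"dp":[0,0,-0.01],"yaw":0,"grip":0},{"dp":[0,0,-0.01],"yaw":0,"grip":0},{"dp":[0,0,0],"yaw":0,"grip":0}]}}

```text
clock: 17.27
position: [0.5547, 0.004, 0.1812]
ee_rot: [0.0, 0.6, 0.8, 0.0]
contact_force: [-0.3, 0.4, -0.8]
width: -0.0
gripper_force: 0.0
```

Request:
{"method": "step_arm", "body": {"increments": [{"dp":[0,0,-0.01],"yaw":0,"grip":0},{"dp":[0,0,0],"yaw":0,"grip":0}]}}

```text
clock: 17.52
position: [0.5544, 0.0041, 0.1788]
ee_rot: [-0.0, 0.6, 0.8, 0.0]
contact_force: [-0.8, 0.2, -0.4]
width: 0.0002
gripper_force: 0.0
```

Request:
{"method": "step_arm", "body": {"increments": [{"dp":[0,0,-0.01],"yaw":0,"grip":0},{"dp":[0,0,-0.005],"yaw":0,"grip":0},{"dp":[0,0,0],"yaw":0,"grip":0}]}}

```text
clock: 17.9
position: [0.5544, 0.0041, 0.1757]
ee_rot: [-0.0, 0.6, 0.8, -0.0]
contact_force: [0.3, -0.2, 0.1]
width: -0.0001
gripper_force: 0.0
```

Request:
{"method": "step_arm", "body": {"increments": [{"dp":[0,0,-0.007],"yaw":0,"grip":0},{"dp":[0,0,0],"yaw":0,"grip":0}]}}

```text
clock: 18.15
position: [0.5544, 0.0041, 0.1743]
ee_rot: [-0.0, 0.6, 0.8, -0.0]
contact_force: [-0.2, -0.5, 0.4]
width: 0.0001
gripper_force: 0.0
```

Request:
{"method": "step_arm", "body": {"increments": [{"dp":[0,0,-0.006],"yaw":0,"grip":0},{"dp":[0,0,0],"yaw":0,"grip":0}]}}

```text
clock: 18.4
position: [0.5545, 0.004, 0.1731]
ee_rot: [-0.0, 0.6, 0.8, -0.0]
contact_force: [-0.7, 0.3, -0.1]
width: -0.0001
gripper_force: 0.0
```

Request:
{"method": "step_arm", "body": {"increments": [{"dp":[0,0,-0.006],"yaw":0,"grip":0},{"dp":[0,0,0],"yaw":0,"grip":0}]}}

```text
clock: 18.65
position: [0.5544, 0.0041, 0.1719]
ee_rot: [-0.0, 0.6, 0.8, -0.0]
contact_force: [0.3, 0.5, -0.5]
width: -0.0
gripper_force: 0.0
```

Request:
{"method": "step_arm", "body": {"increments": [{"dp":[0,0,-0.006],"yaw":0,"grip":0},{"dp":[0,0,0],"yaw":0,"grip":0}]}}

```text
clock: 18.9
position: [0.5545, 0.0041, 0.1707]
ee_rot: [-0.0, 0.6, 0.8, -0.0]
contact_force: [0.1, 0.0, 0.2]
width: 0.0001
gripper_force: 0.0
```

Request:
{"method": "step_arm", "body": {"increments": [{"dp":[0,0,-0.005],"yaw":0,"grip":0},{"dp":[0,0,0],"yaw":0,"grip":0}]}}

```text
clock: 19.15
position: [0.5545, 0.0041, 0.1698]
ee_rot: [-0.0, 0.6, 0.8, -0.0]
contact_force: [-0.2, -0.7, -0.3]
width: 0.0
gripper_force: 0.0
```

Request:
{"method": "step_arm", "body": {"increments": [{"dp":[0,0,-0.006],"yaw":0,"grip":0},{"dp":[0,0,0],"yaw":0,"grip":0}]}}

```text
clock: 19.4
position: [0.5544, 0.0041, 0.1685]
ee_rot: [-0.0, 0.6, 0.8, -0.0]
contact_force: [-0.2, 0.7, -0.5]
width: -0.0002
gripper_force: 0.0
```

Request:
{"method": "step_arm", "body": {"increments": [{"dp":[0,0,-0.006],"yaw":0,"grip":0},{"dp":[0,0,0],"yaw":0,"grip":0}]}}

```text
clock: 19.65
position: [0.5544, 0.0041, 0.1673]
ee_rot: [-0.0, 0.6, 0.8, -0.0]
contact_force: [0.4, 0.0, -0.2]
width: -0.0
gripper_force: 0.0
```

Request:
{"method": "step_arm", "body": {"increments": [{"dp":[0,0,-0.006],"yaw":0,"grip":0},{"dp":[0,0,0],"yaw":0,"grip":0}]}}

```text
clock: 19.9
position: [0.5544, 0.0041, 0.1661]
ee_rot: [-0.0, 0.6, 0.8, -0.0]
contact_force: [0.3, -1.0, 0.3]
width: 0.0002
gripper_force: 0.0
```

Request:
{"method": "step_arm", "body": {"increments": [{"dp":[0,0,-0.006],"yaw":0,"grip":0},{"dp":[0,0,0],"yaw":0,"grip":0}]}}

```text
clock: 20.15
position: [0.5545, 0.0041, 0.165]
ee_rot: [0.0, 0.6, 0.8, 0.0]
contact_force: [-0.5, 0.2, -0.3]
width: -0.0001
gripper_force: 0.0
```

Request:
{"method": "step_arm", "body": {"increments": [{"dp":[0,0,-0.006],"yaw":0,"grip":0},{"dp":[0,0,0],"yaw":0,"grip":0}]}}

```text
clock: 20.4
position: [0.5545, 0.004, 0.1638]
ee_rot: [0.0, 0.6, 0.8, -0.0]
contact_force: [-0.1, 0.2, 0.6]
width: -0.0
gripper_force: 0.3
```

Request:
{"method": "step_arm", "body": {"increments": [{"dp":[0,0,-0.005],"yaw":0,"grip":0},{"dp":[0,0,0],"yaw":0,"grip":0}]}}

```text
clock: 20.65
position: [0.5545, 0.004, 0.1628]
ee_rot: [0.0, 0.6, 0.8, -0.0]
contact_force: [-0.4, -0.1, 1.0]
width: -0.0003
gripper_force: 0.3
```

Request:
{"method": "step_arm", "body": {"increments": [{"dp":[0,0,-0.005],"yaw":0,"grip":0},{"dp":[0,0,0],"yaw":0,"grip":0}]}}

```text
clock: 20.9
position: [0.5545, 0.004, 0.1618]
ee_rot: [0.0, 0.6, 0.8, 0.0]
contact_force: [0.5, -0.1, 0.5]
width: -0.0
gripper_force: 0.3
```

Request:
{"method": "step_arm", "body": {"increments": [{"dp":[0,0,-0.005],"yaw":0,"grip":0},{"dp":[0,0,0],"yaw":0,"grip":0}]}}

```text
clock: 21.15
position: [0.5545, 0.004, 0.1608]
ee_rot: [0.0, 0.6, 0.8, 0.0]
contact_force: [-0.2, -0.5, 0.5]
width: -0.0
gripper_force: 0.3
```

Request:
{"method": "step_arm", "body": {"increments": [{"dp":[0,0,-0.005],"yaw":0,"grip":0},{"dp":[0,0,0],"yaw":0,"grip":0}]}}

```text
clock: 21.4
position: [0.5545, 0.0041, 0.1598]
ee_rot: [0.0, 0.6, 0.8, 0.0]
contact_force: [-0.5, 0.1, -0.0]
width: 0.0001
gripper_force: 0.3
```

```bash
python3 - <<'E'
from h import *
s=manip.get_state();print(s['position'],s['contact_force'],s['width'])
c=cams.get_calibration("wrist");cv2.imwrite("pics/w7.png",cams.get_image("wrist"))
E
```

```text
[0.5545 0.0041 0.1598] [-0.5198  0.072  -0.0358] 9.145402935040883e-05
```

View pics/w7.png

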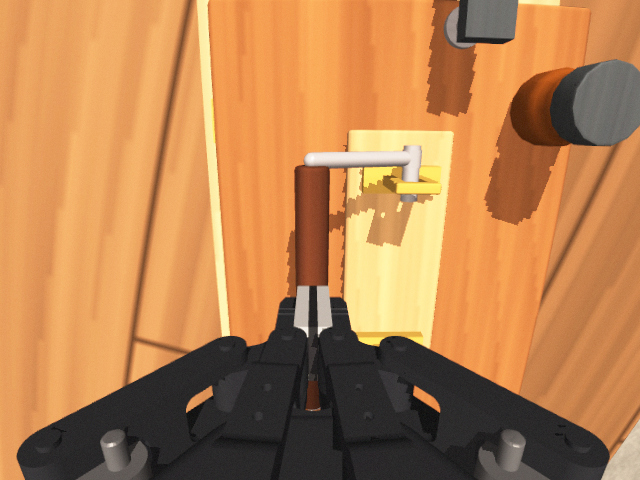

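The tips are centred just above the bar (312,290), with no contact yet. A little further down.

Request:
{"method": "step_arm", "body": {"increments": [{"dp":[0,0,-0.006],"yaw":0,"grip":0},{"dp":[0,0,0],"yaw":0,"grip":0}]}}

```text
clock: 21.7
position: [0.5545, 0.0041, 0.1586]
ee_rot: [0.0, 0.6, 0.8, 0.0]
contact_force: [-0.3, -0.8, 0.6]
width: 0.0002
gripper_force: 0.3
```

Request:
{"method": "step_arm", "body": {"increments": [{"dp":[0,0,-0.006],"yaw":0,"grip":0},{"dp":[0,0,0],"yaw":0,"grip":0}]}}

```text
clock: 21.95
position: [0.5545, 0.0041, 0.1574]
ee_rot: [0.0, 0.6, 0.8, 0.0]
contact_force: [-0.5, -0.4, 1.8]
width: 0.0
gripper_force: 0.5
```

Request:
{"method": "step_arm", "body": {"increments": [{"dp":[0,0,-0.005],"yaw":0,"grip":0},{"dp":[0,0,0],"yaw":0,"grip":0}]}}

```text
clock: 22.2
position: [0.5545, 0.004, 0.1567]
ee_rot: [0.0, 0.6, 0.8, 0.0]
contact_force: [-0.0, -0.6, 4.1]
width: 0.0002
gripper_force: 1.7
```

The bar resists firmly at 4 N, more than the hinge friction, so it is at its stop. Retreating.

Request:
{"method": "step_arm", "body": {"increments": [{"dp":[0,0,0.05],"yaw":0,"grip":0},{"dp":[0,0,0.2],"yaw":0,"grip":0},{"dp":[0,0,0.2],"yaw":0,"grip":0},{"dp":[0,0,0.1],"yaw":0,"grip":0},{"dp":[0,0,0],"yaw":0,"grip":0}]}}

```text
clock: 22.82
position: [0.5556, 0.0041, 0.2685]
ee_rot: [0.002, 0.6, 0.8, 0.001]
contact_force: [-0.8, 0.8, -0.1]
width: -0.0001
gripper_force: 0.0
```

```bash
python3 - <<'E'
from rig import manip,ticket
s=manip.get_state();print(s['clock'],s['position'],s['contact_force']);print(ticket.sign_off())
E
```

```text
22.825 [0.55561398 0.00406114 0.26849854] [-0.76227805  0.79381709 -0.1347935 ]
the job is handed in; nothing more can be done
None
```

I raised the handle upright, held it at a measured 15–17 N for over 4 s, folded it back to its stop towards -x and let go, then handed the job in at 22.8 s; the sign-off gave no verdict.

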